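# Load a bottle into the round-bottle labeller and set its speed

## Task

Get the labeller ready to label the bare bottle that stands on its feed table: tip the bottle over onto its side so that it lies in the valley between the two rollers with its cap towards the end stop, slide it along the rollers until the cap is right up against the stop, and turn the speed dial until its pointer is on the long middle mark of the scale. Do not drop the bottle off the machine, and leave the labelled bottles and everything else on the table where they are.

Things in the scene. Friction and masses are not known exactly. Their poses are not given: they have to be found in the camera images.
- labeller: The labeller, a low steel box, fixed. Origin: centre of its underside, on the table; x points away from its front (control panel side), y to its left along the rollers, z up. Its flat top is 75 mm above the table and spans x -125 to +105 mm, y -150 to +150 mm. Behind the rollers (x above 40 mm) are a peel plate and a label roll, up to 120 mm above the table.
- valley (a point): Middle of the two rollers' length, on the axis that a bottle has when lying between them (97.5 mm above the table; its lowest line is 1.5 mm above the flat top). Axes as the labeller's. The black rubber rollers, 20 mm diameter, turn freely, lie along y at x = -22 and +22 mm, and reach 70 mm to either side of this point; their tops are 86 mm above the table.
- feed_lane (a point): Middle of the feed table, on its surface: part of the flat top, 75 mm above the table, level with the valley. Axes as the labeller's. The lane is 49 mm wide in x between two guide rails 10 mm high and 8 mm thick, and reaches 50 mm to either side in y; towards -y it leads straight on to the rollers. The bare bottle stands in it.
- bottle_mid (a point): Half-way up the loose bare plastic bottle, on its axis, 46 mm from base; z runs from base to cap. About 60 g, 92 mm tall: a cylinder 42 mm in diameter for the lower 63 mm, a short shoulder, then a screw cap 26 mm in diameter, 18 mm tall. Centre of mass 38 mm above the base. Stands in the feed lane at first; pushed at the cap it tips about the edge of its base, pushed near the base it slides.
- bottle_cap (a point): Centre of the top face of the bare bottle's cap, 92 mm from its base.
- stop_face (a point): Point on the end stop's flat face that the cap comes up against, on a lying bottle's axis; the face is square to the rollers at y = -100 mm of the labeller, looks towards +y, is 74 mm wide and reaches 42 mm above the flat top. Axes as the labeller's.
- dial_grip (a point): Point on the speed dial's vertical axis at the height to pinch it, 101 mm above the table, at x = -82, y = -45 mm of the labeller. Black bar knob, 12 mm wide, 46 mm long (tail 19 mm, pointer end 27 mm with a white line on top), its top 107 mm above the table, over a grey panel 78 mm above the table. This point's x axis is the way the pointer points and turns with the knob.
- dial (a joint): Angle of the speed dial, rad, growing clockwise seen from above: 0 at the first mark, 4.712 at the last (mechanical stops there). Eleven black marks 0.471 rad apart; the long middle mark is at 2.356, where the pointer points along the labeller's +x. It turns stiffly (0.03 N m) and stays where it is left.
- done_a_mid (a point): Half-way up a finished bottle with a paper label, same shape as the bare one, standing on the table. Leave it.
- done_b_mid (a point): Half-way up a second labelled bottle standing on the table. Leave it.
- done_c_mid (a point): Half-way up a third labelled bottle standing on the table. Leave it.
- spare_cap: White bottle cap, 26 mm diameter, 18 mm tall, lying loose on the labeller's top in front of the feed lane; origin at its underside. Leave it.
- marker: Marker pen, 120 mm long, 16 mm thick, lying on the table in front of the labeller; origin at the middle of its underside, x along it. Leave it.
- tape_dispenser: Black desk tape dispenser, 150 x 58 x 86 mm, on the table to the right; origin at the centre of its underside. Leave it.
- phone: Black phone, 146 x 71 x 9 mm, flat on the table; origin at the centre of its underside. Leave it.
- tape_roll: Roll of tape, 76 mm outer diameter, 24 mm tall, lying flat on the table to the left; origin at the centre of its underside. Leave it.

How it is judged:
By the outcome, as a careful person would: the job done as asked, in the order asked, and still so for the second after the job is handed in, with the robot touching nothing.
It also fails if it takes over 72 s, if anything falls off the work surface, if the arm or the gripper's body presses on something with over 40 N, if the wrist force passes 120 N, or if a joint passes its speed limit or range.

## Robot

A 6-joint arm with a two-finger parallel gripper is mounted at the origin on the work surface. World frame = base frame: x ahead of the robot, y to its left, z up, the work surface at z = 0. Lengths are in mm, angles in rad, forces in N, time in s.
With the tool pointing down it reaches from about 350 to 775 mm from the base axis. Payload 7.3 kg.
Tool frame: the origin (TCP) lies at the very end of the fingers, on their centre line; the grasp point (between the pads) lies 19 mm behind it (bot.grip_point_offset is the distance from the TCP to the grasp point, in mm); z points along the fingers, y is the line along which they close (so a half turn about z gives the same grasp; the last joint's range is limited). The gripper opens to 92 mm and grips with 3 to 60 N. Pads are 19 mm wide; open, the fingers measure 130 mm over their backs; the gripper's body (75 mm by 190 mm) begins 47 mm behind the grasp point.
Start: joints at [1.115, 0.342, 1.524, -0, 1.275, -0.146], TCP at [160.041, 500.032, 226.741] pointing down, gripper open.
Joint ranges: [-2.53, 2.53], [-0.77, 2.02], [0.04, 2.7], [-1, 4.14], [0.28, 2.66], [-3.11, 3.11]. Speed limits (rad/s): [2.57, 2.57, 3.14, 3.14, 3.14, 3.14].

## Interface

Orientations are given as [roll, pitch, yaw] about the fixed x, y, z axes, in that order (R = Rz(yaw) Ry(pitch) Rx(roll)).
In Python, from plant import bot gives the robot as it stands. The module is installed in compiled form; this text tells all that it offers.
- The arm moves only by the shell command python3 -m jog 'ROWS' [OPENING]. ROWS is JSON, a list of rows, each a list of 6 numbers: the shift along the tool's x, y, z in mm, then the turn, a rotation vector about the tool's x, y, z in rad. In form: [[dx, dy, dz, rx, ry, rz], ...]. A call has 1 to 12 rows; each row shifts and turns the commanded pose from where the row before left it, along the tool's axes as they then stand; what a row does not reach is not made up. A row lasts 1/10 s, in which the tool goes at most 50 mm and 8.59 degrees, less where a joint would pass 70% of its speed; a pose out of reach is approached as far as the arm can. A call with a gripper value outside its range is refused whole. OPENING is the opening in per cent of the stroke, from 0 (shut) to 100 (fully open), set as the call begins (- or left out, the last holds). The fingers move at their own pace and stop on an object; the grip force is fixed at half the most. Time passes only in rows, so rows that do not move let the fingers close. It gives the time, the measured TCP pose, the force, the opening and the grip force at its end, in the units of the state.
- bot.get_obs(): the state, without advancing time (a new reading comes with each control period).
- bot.capture(name): name is "scene" or "top" or "wrist"; returns the picture (420x560x3 uint8, red, green, blue); there is no depth.
- bot.camera_model(name): a dict with "fx", "fy", "cx", "cy" (pixels), "position" and "orientation" of the camera in the world; the wrist camera has in their place "T_tool_cam" (4x4, takes a point from camera to tool coordinates, whose origin is the TCP and whose axes are the flange's). Camera axes: x right, y down, z forward; pixel columns grow to the right and rows downward; lengths in mm; the calibration is good to about 2 mm. A picture is of the moment at which its call begins: read the wrist's pose just before it. camera_model takes no time and is no camera call.
- bot.close_job(): hands the job in; it is judged then, once.
Trained networks look in the newest picture that a camera, given by its name, has taken for a name from the list of things; names that differ only in an ending like _2 or _b are one class to them, and where a whole thing is asked for, a point or a joint stands for the part that bears it (a point fixed in the world has none). Each returns a list of dicts, best first, with "p" (0 to 1); they miss things now and then, are a little off and sometimes report something else, mostly with a low value. They report only what shows in the picture. A call takes as long as a camera call.
- bot.outline_of(target, camera): "mask" (420x560 bool, what is visible of it) and "pixel" ([column, row] in pixels, amid what is visible of it).
The state is a dict: "time": time; "joint_positions": joint angles; "dq": joint speeds; "tau": joint torques, N m; "tool_pos": TCP position; "tcp_rot": TCP orientation; "contact_force": force on the tool from outside, world axes, zero at the start; "moment": the same for the moment, N m; "grip_width": finger opening in mm; "finger_force": force on a finger pad.
Only numpy, scipy, OpenCV 4.12 (cv2) and the standard library are available. Lean on these libraries where they do the work, as an engineer would, in place of code of your own. Each camera call takes 0.05 s, during which the arm holds its last target. There are 200 camera calls.

## Working session

There is one attempt and no reset: what is moved stays moved. The work goes in short steps, Python scripts to look and compute and a shell command to move; the robot and the scene stay as the last step left them, time stands still between calls to the robot, and variables do not carry over. Pictures are saved under pics/ and viewed, at most 10 in all, crops included, and the job is handed in when it is done.

```bash
mkdir -p pics
python3 - <<'E'
from plant import bot
import cv2,numpy as np
o=bot.get_obs();print(o)
for c in("scene","top"):
    im=bot.capture(c);cv2.imwrite(f"pics/{c}0.png",im[:,:,::-1]);print(c,bot.camera_model(c))
    for t in("labeller","bottle_mid","dial_grip","spare_cap","done_a_mid","bottle_cap"):
        for r in bot.outline_of(t,c)[:4]:
            ys,xs=np.where(r["mask"]);print(t,r["p"],r["pixel"],xs.min(),xs.max(),ys.min(),ys.max())
E
```

```text
{'time': 0.0, 'joint_positions': array([ 1.11497756e+00,  3.42702588e-01,  1.52504276e+00,  1.99610512e-05,
        1.27538368e+00, -1.45979264e-01]), 'dq': array([4.51908985e-04, 1.34010599e-03, 1.40614064e-03, 1.30615776e-03,
       1.85273347e-05, 5.19485913e-04]), 'tau': array([ 1.91674453e-04, -4.31238377e+01, -2.44217777e+01,  7.17640459e-02,
        5.60030504e-02, -1.17391501e-04]), 'tool_pos': array([159.85387876, 499.6369821 , 226.04642586]), 'tcp_rot': array([-3.14007539e+00, -2.42367664e-04,  2.83174714e+00]), 'contact_force': array([0.41444188, 0.19094917, 0.39593771]), 'moment': array([-0.02796092,  0.04374144, -0.05437713]), 'finger_force': 0.0, 'grip_width': 91.74129108414432}
scene {'fx': 409.0319817750869, 'fy': 409.0319817750869, 'cx': 278.75141754261375, 'cy': 206.07006973862124, 'position': array([1019.39742685,  113.01063288,  939.8894961 ]), 'orientation': array([-2.55613541,  0.00778235,  1.82004129])}
labeller 0.6 [239.5, 265.7] 171 324 194 334
bottle_mid 0.74 [277.7, 256.7] 270 288 240 272
dial_grip 0.51 [136.6, 186.1] 113 167 164 217
spare_cap 0.68 [243.8, 262.7] 171 324 194 334
spare_cap 0.58 [302.6, 233.8] 296 307 227 239
done_a_mid 0.79 [346.7, 276.9] 337 357 265 293
done_a_mid 0.39 [334.5, 311.3] 325 345 300 327
bottle_cap 0.67 [275.8, 258.6] 269 287 240 271
bottle_cap 0.21 [319.3, 219.9] 311 328 204 231
top {'fx': 435.45607007123107, 'fy': 435.45607007123107, 'cx': 270.70520755421694, 'cy': 198.2483792198398, 'position': array([ 386.32969971,  -46.1735844 , 1424.24836405]), 'orientation': array([-3.0571369 ,  0.02570648, -1.5795409 ])}
labeller 0.63 [293.7, 170.9] 238 342 102 212
bottle_mid 0.64 [265.4, 157.6] 258 271 151 167
dial_grip 0.5 [302.4, 194.4] 296 306 186 197
done_a_mid 0.64 [215.6, 170.8] 209 224 162 177
done_a_mid 0.48 [299.6, 225.1] 282 317 218 234
done_a_mid 0.16 [254.7, 190.2] 251 258 185 192
bottle_cap 0.54 [266.3, 159.4] 258 271 152 166
```

Run:
```python
import cv2,numpy as np
a=cv2.imread("pics/scene0.png")[150:350,110:380];b=cv2.imread("pics/top0.png")[80:260,170:390]
cv2.imwrite("pics/crop_s.png",cv2.resize(a,None,fx=2.9,fy=2.9,interpolation=cv2.INTER_CUBIC))
cv2.imwrite("pics/crop_t.png",cv2.resize(b,None,fx=3.3,fy=3.3,interpolation=cv2.INTER_CUBIC))
```

```text
(no output)
```

View pics/crop_s.png

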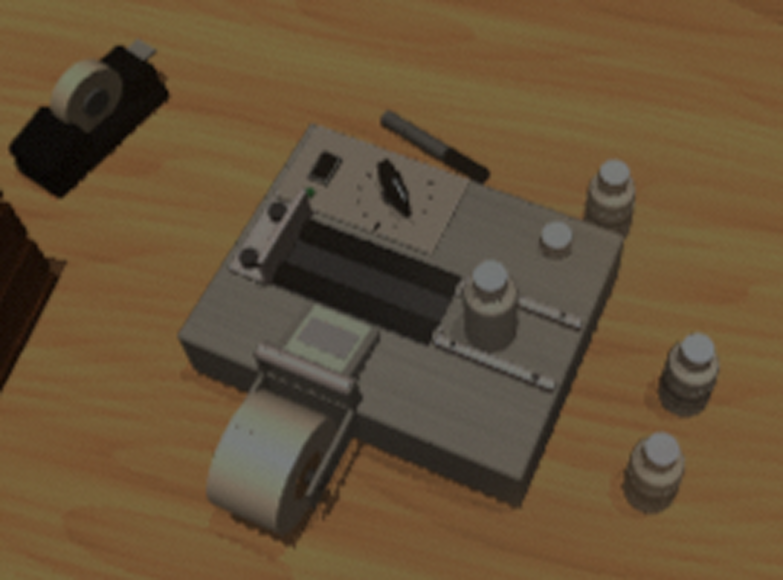

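View pics/crop_t.png

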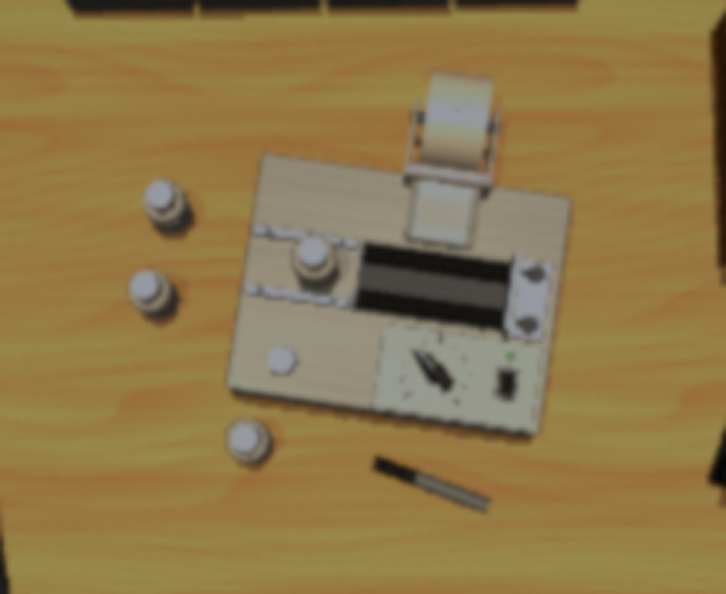

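The scene crop shows the bare bottle near (490,305) in the lane. The dial is near (397,190) with its pointer down-right, the stop is at left near (270,240), and the spare cap is near (556,240). The top crop shows the box corners at (263,155), (570,198), (535,435) and (230,390), the bottle cap at (313,250), and the dial at (433,370) pointing up-left.

```bash
cat > h.py <<'E'
import numpy as np
from scipy.spatial.transform import Rotation as R
from scipy.optimize import least_squares
from plant import bot
def cam(c):
    m=bot.camera_model(c)
    if c=="wrist":
        o=bot.get_obs();T=np.eye(4);T[:3,:3]=R.from_euler("xyz",o["tcp_rot"]).as_matrix();T[:3,3]=o["tool_pos"]
        T=T@np.array(m["T_tool_cam"]);return m,T[:3,:3],T[:3,3]
    return m,R.from_euler("xyz",m["orientation"]).as_matrix(),np.array(m["position"])
def proj(M,P):
    m,Rm,p=M;q=(np.atleast_2d(P)-p)@Rm
    return np.c_[m["fx"]*q[:,0]/q[:,2]+m["cx"],m["fy"]*q[:,1]/q[:,2]+m["cy"]]
def onz(M,px,z):
    m,Rm,p=M;d=Rm@np.array([(px[0]-m["cx"])/m["fx"],(px[1]-m["cy"])/m["fy"],1]);return p+d*(z-p[2])/d[2]
def L2W(pose,P):
    x,y,a=pose;P=np.atleast_2d(np.array(P,float));c,s=np.cos(a),np.sin(a)
    return np.c_[x+c*P[:,0]-s*P[:,1],y+s*P[:,0]+c*P[:,1],P[:,2]]
def W2L(pose,P):
    x,y,a=pose;P=np.asarray(P);c,s=np.cos(a),np.sin(a);dx,dy=P[0]-x,P[1]-y
    return np.array([c*dx+s*dy,-s*dx+c*dy,P[2]])
E
python3 - <<'E'
from h import *
K=[[105,150,75],[105,-150,75],[-125,-150,75],[-125,150,75]]
t=np.array([[263,155],[570,198],[535,435],[230,390]])/3.3+[170,80]
s=np.array([[520,480],[180,338],[312,125],[622,235]])/2.9+[110,150]
T,S=cam("top"),cam("scene")
f=lambda q:np.r_[(proj(T,L2W(q,K))-t).ravel(),(proj(S,L2W(q,K))-s).ravel()]
r=least_squares(f,[450,-100,-.1],loss="soft_l1",x_scale=[1,1,.01]);print(r.x,r.fun.round(1))
for M,c,k,o in((T,(313,250),3.3,(170,80)),(S,(490,275),2.9,(110,150))):
    w=onz(M,np.array(c)/k+o,167);print("cap",w,W2L(r.x,w))
for n,P in dict(dial=[-82,-45,101],stop=[0,-100,97.5],valley=[0,0,97.5],lane=[0,120,75]).items():print(n,L2W(r.x,[P]))
m=bot.camera_model("wrist");print(m)
E
```

```text
[ 6.05405910e+02 -7.47064529e+01 -1.59381329e-01] [-1.5 -1.6 -0.1 -1.2  0.3 -0.5 -2.9 -1.1  0.  -0.5 -2.1 -1.6 -0.7 -2.2
  1.1 -1. ]
cap [617.93342444   1.25819667 167.        ] [  0.31258402  76.99005713 167.        ]
cap [620.29886028   5.68942695 167.        ] [  1.94477046  81.74053667 167.        ]
dial [[ 517.30337245 -106.12210024  101.        ]]
stop [[ 589.5351692 -173.4390189   97.5      ]]
valley [[605.40590989 -74.7064529   97.5       ]]
lane [[624.45079871  43.77262631  75.        ]]
{'fx': 312.8276581531808, 'fy': 312.8276581531808, 'cx': 277.12188070405085, 'cy': 215.33637764590662, 'T_tool_cam': array([[ 9.36063197e-05, -9.57766486e-01, -2.87547126e-01,
         7.77213233e+01],
       [ 9.99999886e-01, -4.52616305e-05,  4.76291952e-04,
         1.46929621e+00],
       [-4.69191321e-04, -2.87547138e-01,  9.57766372e-01,
        -1.57796703e+02],
       [ 0.00000000e+00,  0.00000000e+00,  0.00000000e+00,
         1.00000000e+00]])}
```

```bash
python3 -m jog '[[0,0,0,0,0,0.142],[0,0,0,0,0,0.142],[0,0,0,0,0,0.142],[0,0,0,0,0,0.142],[0,0,0,0,0,0.142],[0,0,0,0,0,0.142],[0,0,0,0,0,0.142],[0,0,0,0,0,0.142],[0,0,0,0,0,0.142],[0,0,0,0,0,0.142]]' 100
python3 -m jog '[[-22,26,-2,0,0,0],[-22,26,-2,0,0,0],[-22,26,-2,0,0,0],[-22,26,-2,0,0,0],[-22,26,-2,0,0,0],[-22,26,-2,0,0,0],[-22,26,-2,0,0,0],[-22,26,-2,0,0,0],[-22,26,-2,0,0,0],[-22,26,-2,0,0,0]]'
python3 -m jog '[[-22,26,-2,0,0,0],[-22,26,-2,0,0,0],[-22,26,-2,0,0,0],[-22,26,-2,0,0,0],[-22,26,-2,0,0,0],[-22,26,-2,0,0,0],[-22,26,-2,0,0,0],[-22,26,-2,0,0,0],[-22,26,-2,0,0,0],[-22,26,-2,0,0,0],[0,0,0,0,0,0],[0,0,0,0,0,0]]'
python3 - <<'E'
from h import *
import cv2
o=bot.get_obs();print(o["time"],o["tool_pos"],o["tcp_rot"],o["joint_positions"])
im=bot.capture("wrist");cv2.imwrite("pics/w1.png",cv2.resize(im[:,:,::-1],None,fx=1.42,fy=1.42,interpolation=cv2.INTER_CUBIC))
for t in("bottle_mid","dial_grip","bottle_cap"):
    for r in bot.outline_of(t,"wrist")[:2]:
        ys,xs=np.where(r["mask"]);print(t,r["p"],r["pixel"],xs.min(),xs.max(),ys.min(),ys.max())
E
```

```text
time: 1.7
tool_pos: [160.1, 500.0, 226.8]
tcp_rot: [3.142, -0.0, 1.406]
contact_force: [-0.0, -0.7, -0.6]
grip_width: 91.7
finger_force: 0.0
time: 2.7
tool_pos: [382.7, 240.5, 247.0]
tcp_rot: [3.141, -0.0, 1.412]
contact_force: [-0.5, 0.8, 0.5]
grip_width: 91.4
finger_force: 0.0
time: 3.9
tool_pos: [603.7, -17.1, 266.1]
tcp_rot: [-3.14, -0.0, 1.411]
contact_force: [-0.6, 0.2, -0.7]
grip_width: 91.9
finger_force: 0.0
3.9 [603.71766609 -17.1124031  266.09616057] [-3.14040396e+00 -3.89556442e-04  1.41055462e+00] [-1.55385579e-01  4.67103153e-01  1.22123989e+00  3.98015423e-04
  1.45443641e+00  4.80944887e-03]
bottle_mid 0.77 [289.5, 179.3] 267 312 152 201
bottle_mid 0.58 [200.9, 154.0] 189 216 141 166
dial_grip 0.6 [221.9, 276.4] 204 233 259 293
dial_grip 0.6 [330.3, 20.8] 310 354 0 47
bottle_cap 0.58 [287.4, 176.9] 268 313 152 202
```

View pics/w1.png

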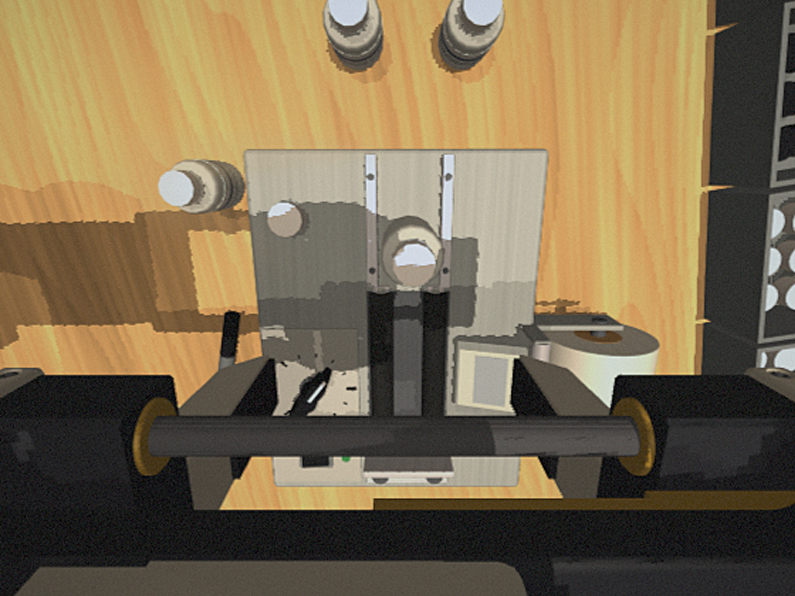

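The wrist view (scaled 1.42) shows the box corners at (246,150), (547,150), (273,486) and (518,486). The cap top is at about (413,256) and the roller ends at row 291. The dial bar runs from (297,412) to (328,370), and the long mark is near (350,388).

Run:
```python
from h import *
K=[[105,150,75],[105,-150,75],[-125,-150,75],[-125,150,75]]
t=np.array([[547,150],[518,486],[273,486],[246,150]])/1.42
W=cam("wrist")
r=least_squares(lambda q:(proj(W,L2W(q,K))-t).ravel(),[605,-74,-.16],x_scale=[1,1,.01]);print(r.x,r.fun.round(1))
np.save("pose.npy",r.x)
g=lambda c,z:W2L(r.x,onz(W,np.array(c)/1.42,z))
print("cap",g((413,256),167),onz(W,np.array((413,256))/1.42,167))
print("rollend",g((380,291),86),g((434,291),86),"rails",g((372,200),85),g((448,200),85))
print("dial tip",g((328,370),107),"tail",g((297,412),107),"line",g((313,403),107),g((326,375),107),"mark",g((350,388),78))
print("dialproj",proj(W,L2W(r.x,[[-82,-45,107]]))*1.42)
```

```text
[ 6.07080589e+02 -7.09452415e+01 -1.58426048e-01] [ 2.9 -0.6  0.2  1.5 -0.1  1.4 -3.  -0.7]
cap [ -0.70446392  86.41549336 167.        ] [620.01821493  14.49919418 167.        ]
rollend [-22.75040133  43.83335465  86.        ] [19.82191585 43.86643289 86.        ] rails [-28.18690667 113.67759498  85.        ] [ 28.4641382  113.72132359  85.        ]
dial tip [-63.19770711 -14.40891501 107.        ] tail [-89.67005637 -51.30014119 107.        ] line [-76.38313858 -43.20072343 107.        ] [-64.94225384 -18.68472988 107.        ] mark [-49.57564136 -44.80975867  78.        ]
dialproj [[306.09785151 405.00716027]]
```

```bash
python3 -m jog '[[12,3,18,0,0,0],[12,3,20,0,0,0],[12,3,20,0,0,0],[11,2.5,20,0,0,0],[0,0,0,0,-0.131,0],[0,0,0,0,-0.131,0],[0,0,0,0,-0.131,0],[0,0,0,0,-0.131,0],[0,0,0,0,0,0],[0,0,0,0,0,0]]' 100
python3 - <<'E'
from h import *
import cv2
q=np.load("pose.npy");o=bot.get_obs();print(o["time"],W2L(q,o["tool_pos"]),o["tcp_rot"],o["joint_positions"])
W=cam("wrist");im=bot.capture("wrist")
cv2.imwrite("pics/w2.png",im[:,:,::-1])
print(proj(W,L2W(q,[[0,84,167],[13,84,167],[-13,84,167],[0,97,167]])))
for r in bot.outline_of("bottle_cap","wrist")[:2]:
        ys,xs=np.where(r["mask"]);print(r["p"],r["pixel"],xs.min(),xs.max(),ys.min(),ys.max())
E
```

```text
time: 5.1
tool_pos: [622.4, 29.1, 188.4]
tcp_rot: [-3.141, 0.521, 1.415]
contact_force: [-0.6, 0.2, -0.1]
grip_width: 91.5
finger_force: 0.0
5.1 [ -0.67254967 101.1969959  188.36221382] [-3.14055387  0.5210749   1.41454533] [ 0.16531002  0.67987629  1.17867281 -0.49392061  1.47633102  0.41798702]
[[277.58654308 256.63512802]
 [297.74055448 256.67217603]
 [257.43098058 256.59807715]
 [277.64638718 244.11984075]]
0.95 [278.4, 210.2] 250 307 153 270
0.68 [291.9, 153.5] 103 478 58 293
```

View pics/w2.png

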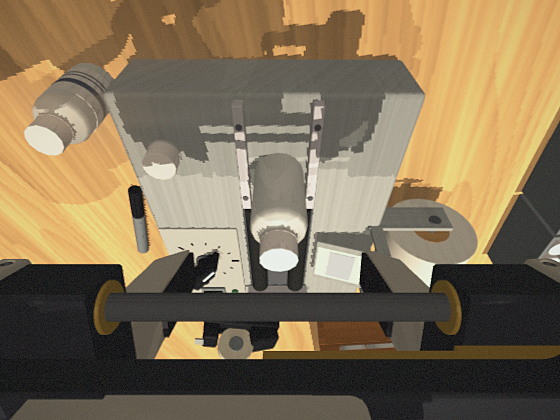

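The cap top is at (278,257), within a pixel of the predicted (277.6,256.6). Advancing to grasp.

```bash
python3 -m jog '[[0,0,10,0,0,0],[0,0,10,0,0,0],[0,0,10,0,0,0],[0,0,10,0,0,0],[0,0,0,0,0,0]]' 100
python3 -m jog '[[0,0,0,0,0,0],[0,0,0,0,0,0],[0,0,0,0,0,0],[0,0,0,0,0,0],[0,0,0,0,0,0],[0,0,0,0,0,0],[0,0,0,0,0,0],[0,0,0,0,0,0]]' 15
```

```text
time: 5.7
tool_pos: [618.4, 6.9, 152.3]
tcp_rot: [-3.138, 0.525, 1.412]
contact_force: [-0.4, 0.3, -0.6]
grip_width: 91.6
finger_force: 0.0
time: 6.5
tool_pos: [619.5, 8.1, 154.1]
tcp_rot: [3.142, 0.524, 1.412]
contact_force: [0.2, 0.4, -0.6]
grip_width: 32.3
finger_force: 0.0
```

```bash
python3 -m jog '[[0,0,0,0,0,0],[0,0,0,0,0,0],[0,0,0,0,0,0],[0,0,0,0,0,0]]'; python3 -c "
from h import *
print(W2L(np.load('pose.npy'),bot.get_obs()['tool_pos']))"
```

```text
time: 6.9
tool_pos: [619.5, 8.1, 154.1]
tcp_rot: [3.142, 0.524, 1.412]
contact_force: [0.5, 0.9, -0.0]
grip_width: 24.8
finger_force: 30.0
[ -0.23601529  79.96062355 154.06828956]
```

```bash
python3 -m jog '[[-1,0,-1.7,0,0,0],[-7.7,0,2.9,0,0.102,0],[-7.7,0,2.9,0,0.102,0],[-7.7,0,2.9,0,0.102,0],[-7.7,0,2.9,0,0.102,0],[-7.7,0,2.9,0,0.102,0],[-7.7,0,2.9,0,0.102,0],[0,0,0,0,0,0]]'; python3 -c "
from h import *
print(W2L(np.load('pose.npy'),bot.get_obs()['tool_pos']))"
```

```text
time: 7.7
tool_pos: [611.5, -43.3, 151.7]
tcp_rot: [3.141, -0.089, 1.407]
contact_force: [-0.5, -1.3, 1.8]
grip_width: 24.9
finger_force: 30.0
[2.81332719e-02 2.80437053e+01 1.51707659e+02]
```

```bash
python3 -m jog '[[-7.7,0,2.9,0,0.102,0],[-7.7,0,2.9,0,0.102,0],[-7.7,0,2.9,0,0.102,0],[-7.7,0,2.9,0,0.102,0],[-7.7,0,2.9,0,0.102,0],[-7.7,0,2.9,0,0.102,0],[0,0,0,0,0,0]]'
python3 - <<'E'
from h import *
import cv2
o=bot.get_obs();print(W2L(np.load('pose.npy'),o['tool_pos']),o["contact_force"],o["moment"],o["joint_positions"])
im=bot.capture("scene")[140:340,160:400];cv2.imwrite("pics/s2.png",cv2.resize(im[:,:,::-1],None,fx=2.9,fy=2.9,interpolation=cv2.INTER_CUBIC))
E
```

```text
time: 8.4
tool_pos: [605.0, -78.0, 117.7]
tcp_rot: [-3.135, -0.702, 1.405]
contact_force: [-0.9, -2.9, 3.0]
grip_width: 25.1
finger_force: 30.0
[ -0.94372231  -7.32103468 117.73600978] [-0.90765561 -2.87180464  3.04051004] [-0.26601747  0.16705776  0.00428218] [-0.5756792   0.72672259  1.40244325  0.64283262  1.38828985 -0.65629311]
```

View pics/s2.png

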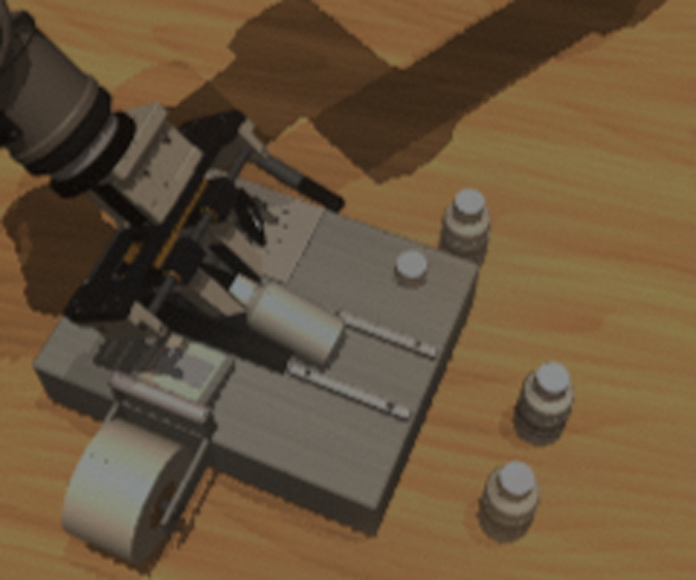

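The bottle is held at about 70° tilt over the rollers, with its cap at (240,290) towards the stop. Releasing it and backing off.

```bash
python3 -m jog '[[0,0,0,0,0,0],[0,0,0,0,0,0],[0,0,0,0,0,0],[0,0,0,0,0,0],[0,0,0,0,0,0],[0,0,0,0,0,0]]' 55
python3 -m jog '[[0,0,-15,0,0,0],[0,0,-25,0,0,0],[0,0,-25,0,0,0],[0,0,-25,0,0,0],[0,0,0,0,-0.14,0],[0,0,0,0,-0.14,0],[0,0,0,0,-0.14,0],[0,0,0,0,-0.14,0],[0,0,0,0,-0.141,0],[0,0,0,0,0,0]]' 0
python3 - <<'E'
from h import *
import cv2
q=np.load('pose.npy');o=bot.get_obs();print(W2L(q,o['tool_pos']),o["tcp_rot"],o["contact_force"])
im=bot.capture("scene")[140:340,160:400];cv2.imwrite("pics/s3.png",cv2.resize(im[:,:,::-1],None,fx=2.9,fy=2.9,interpolation=cv2.INTER_CUBIC))
S=cam("scene");print((proj(S,L2W(q,[[0,-29,97],[0,63,97]]))-[160,140])*2.9)
E
```

```text
time: 9.05
tool_pos: [605.9, -76.1, 120.3]
tcp_rot: [3.141, -0.7, 1.412]
contact_force: [-0.0, 0.2, 0.7]
grip_width: 50.4
finger_force: 0.0
time: 10.05
tool_pos: [597.5, -131.0, 190.9]
tcp_rot: [3.139, 0.003, 1.416]
contact_force: [-0.2, 0.9, -0.5]
grip_width: 0.0
finger_force: 0.0
[-2.59857966e-02 -6.08365612e+01  1.90870216e+02] [3.13930937e+00 2.92119104e-03 1.41592089e+00] [-0.18072495  0.91619277 -0.53435074]
[[224.41130999 298.08266793]
 [328.93793719 338.56144333]]
```

View pics/s3.png

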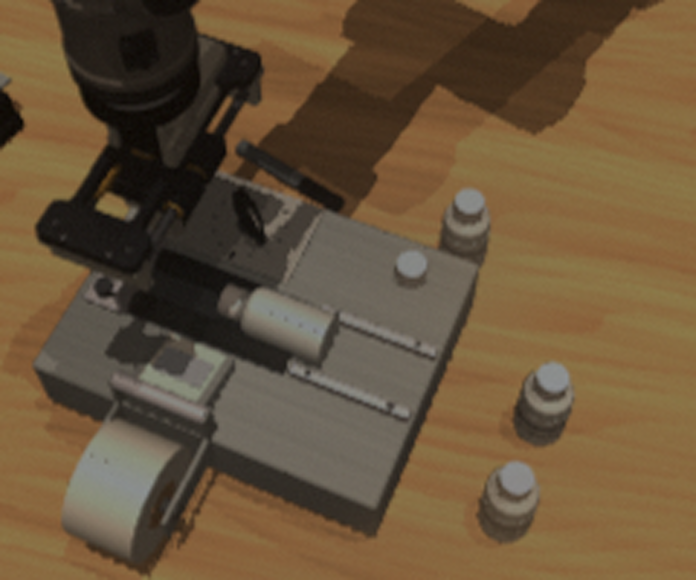

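The bottle lies in the valley with its cap at (230,300) towards the stop and its base at (328,335), so base y is about 60. Moving closed fingers behind the base to push.

```bash
python3 -m jog '[[39,0,0,0,0,0],[39,0,0,0,0,0],[39,0,0,0,0,0],[39,0,0,0,0,0],[0,0,25,0,0,0],[0,0,25,0,0,0],[0,0,25,0,0,0],[0,0,25,0,0,0],[0,0,0,0,0,0]]' 0
python3 -m jog '[[-8,0,0,0,0,0],[-8,0,0,0,0,0],[-8,0,0,0,0,0],[-7,0,0,0,0,0],[-7,0,0,0,0,0],[-7,0,0,0,0,0],[-7,0,0,0,0,0],[-6,0,0,0,0,0],[-5,0,0,0,0,0],[-5,0,0,0,0,0],[0,0,0,0,0,0]]'
python3 -c "
from h import *
print(W2L(np.load('pose.npy'),bot.get_obs()['tool_pos']))"
```

```text
time: 11.0
tool_pos: [619.1, 18.7, 85.1]
tcp_rot: [-3.133, -0.001, 1.409]
contact_force: [-0.2, -0.6, -0.0]
grip_width: 0.2
finger_force: 0.0
time: 12.1
tool_pos: [610.4, -47.5, 88.8]
tcp_rot: [-3.141, 0.001, 1.411]
contact_force: [-1.3, -0.4, 0.3]
grip_width: 0.1
finger_force: 0.0
[-0.37708492 23.66140861 88.82477209]
```

```bash
python3 -m jog '[[-4,0,0,0,0,0],[-4,0,0,0,0,0],[-3,0,0,0,0,0],[-3,0,0,0,0,0],[-2,0,0,0,0,0],[0,0,0,0,0,0]]'
python3 -m jog '[[-1,0,0,0,0,0],[-1,0,0,0,0,0],[-1,0,0,0,0,0],[0,0,0,0,0,0]]'
python3 - <<'E'
from h import *
import cv2
q=np.load('pose.npy');o=bot.get_obs();print(W2L(q,o['tool_pos']),o["tcp_rot"],o["contact_force"])
W=cam("wrist");im=bot.capture("wrist");a=bot.capture("scene")
a=cv2.resize(a[170:290,170:310],None,fx=3,fy=3,interpolation=cv2.INTER_CUBIC)
im=np.hstack([a,im[60:420,100:460]]);cv2.imwrite("pics/s4.png",im[:,:,::-1])
E
```

```text
time: 12.7
tool_pos: [608.1, -63.0, 88.9]
tcp_rot: [3.142, 0.001, 1.411]
contact_force: [-0.7, 0.1, -0.5]
grip_width: 0.2
finger_force: 0.0
time: 13.1
tool_pos: [607.6, -65.7, 89.0]
tcp_rot: [3.142, 0.001, 1.412]
contact_force: [0.3, -0.7, -0.5]
grip_width: 0.4
finger_force: 0.0
[-0.29810582  5.27717671 88.95214931] [3.14157481e+00 1.01083682e-03 1.41177699e+00] [ 0.2674808  -0.70094261 -0.47458023]
```

View pics/s4.png

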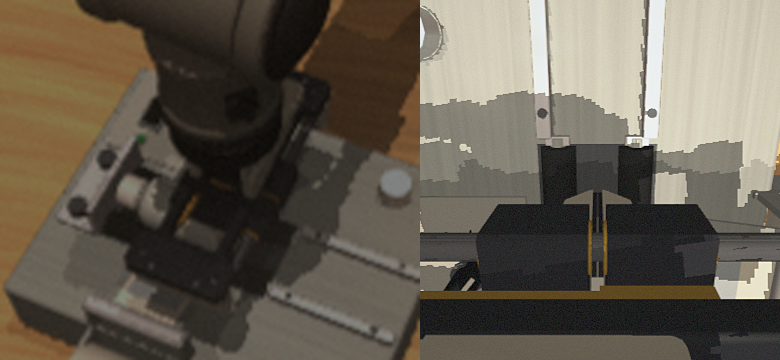

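The bottle's cap at (125,190) is near the stop face at (90,180) in the left half, and the bottle is being pushed properly. I'll continue in small steps until the force rises.

```bash
for i in 1; do python3 -m jog '[[-1,0,0,0,0,0],[-1,0,0,0,0,0],[0,0,0,0,0,0]]'; done
python3 -m jog '[[-1,0,0,0,0,0],[-1,0,0,0,0,0],[0,0,0,0,0,0]]'
```

```text
time: 13.5
tool_pos: [607.3, -67.7, 88.9]
tcp_rot: [-3.142, 0.001, 1.412]
contact_force: [-0.2, 0.3, -0.8]
grip_width: 0.9
finger_force: 0.0
time: 13.8
tool_pos: [607.0, -69.7, 88.9]
tcp_rot: [3.142, 0.001, 1.412]
contact_force: [-0.5, 0.1, -1.0]
grip_width: 0.2
finger_force: 0.0
```

```bash
python3 -m jog '[[-1,0,0,0,0,0],[0,0,0,0,0,0]]'
```

```text
time: 14.0
tool_pos: [606.9, -70.3, 89.0]
tcp_rot: [3.141, 0.0, 1.412]
contact_force: [0.2, 2.5, 0.2]
grip_width: 0.7
finger_force: 0.9
```

```bash
python3 -m jog '[[-0.7,0,0,0,0,0],[0,0,0,0,0,0]]'; python3 -m jog '[[0,0,0,0,0,0]]'
```

```text
time: 14.2
tool_pos: [606.8, -70.3, 89.0]
tcp_rot: [3.142, -0.0, 1.412]
contact_force: [0.6, 4.2, 0.9]
grip_width: 0.8
finger_force: 2.5
time: 14.3
tool_pos: [606.9, -70.3, 89.0]
tcp_rot: [3.141, -0.0, 1.412]
contact_force: [1.1, 4.4, 1.1]
grip_width: 0.6
finger_force: 2.6
```

Contact is confirmed: 4.4 N, with the finger position matching the predicted base position. Backing off and moving over the dial.

```bash
python3 -m jog '[[2,0,0,0,0,0],[6,0,0,0,0,0],[0,0,-30,0,0,0],[0,0,-35,0,0,0],[0,0,-35,0,0,0],[0,0,-35,0,0,0],[-19,-27,0,0,0,0],[-20,-27,0,0,0,0],[-20,-28,0,0,0,0],[0,0,0,0,0,0],[0,0,0,0,0,0]]' -
python3 - <<'E'
from h import *
import cv2
q=np.load('pose.npy');o=bot.get_obs();print(o["time"],W2L(q,o['tool_pos']),o["tcp_rot"])
W=cam("wrist");im=bot.capture("wrist");cv2.imwrite("pics/w5.png",cv2.resize(im[90:330,140:440,::-1],None,fx=2.5,fy=2.5,interpolation=cv2.INTER_CUBIC))
f=lambda P:((proj(W,L2W(q,P))-[140,90])*2.5).round()
print("dial",f([[-82,-45,107],[-82,-45,78],[0,-100,97.5],[0,-8,97.5]]))
E
```

```text
time: 15.4
tool_pos: [517.9, -108.7, 224.5]
tcp_rot: [3.14, 0.001, 1.411]
contact_force: [-0.3, -0.8, 0.0]
grip_width: 0.5
finger_force: 0.0
15.4 [-82.11534143 -51.39108775 224.52347658] [3.14034756e+00 1.14192662e-03 1.41054109e+00]
dial [[342. 288.]
 [342. 269.]
 [549. 415.]
 [568. 182.]]
```

View pics/w5.png

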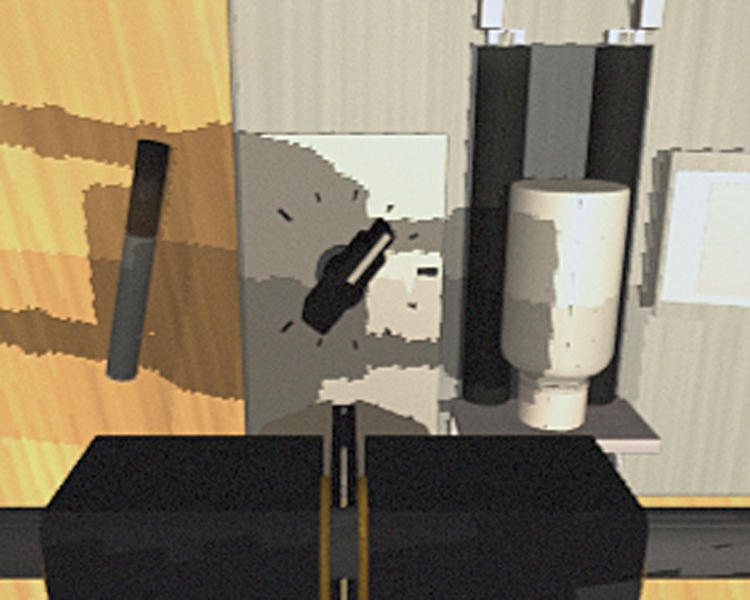

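The bottle's cap is against the stop at (552,400). The dial's white line runs from (350,282) to (390,238), and the long mark is at (427,271). Measuring the bar precisely.

Run:
```python
from h import *
q=np.load('pose.npy');W=cam("wrist")
g=lambda c,z:W2L(q,onz(W,np.array(c)/2.5+[140,90],z))
a,b=g((350,282),107),g((390,238),107);d=b-a;print("line",a,b,np.degrees(np.arctan2(d[1],d[0])))
m=g((427,271),78);print("mark",m,"(true axis y -45, x ~-47)")
for z in (107,):print("tip",g((390,232),z),"tail",g((315,320),z))
for r in bot.outline_of("dial_grip","wrist")[:1]:
    M=r["mask"];ys,xs=np.where(M);P=np.array([W2L(q,onz(W,(x,y),103)) for x,y in zip(xs,ys)])[:,:2]
    c=P.mean(0);w,v=np.linalg.eigh(np.cov((P-c).T));u=v[:,1]*np.sign(v[0,1]);t=(P-c)@u
    print(r["p"],len(xs),c,np.degrees(np.arctan2(u[1],u[0])),np.sqrt(w),t.min(),t.max(),c+u*(t.min()+19),c+u*(t.max()-27))
```

```text
line [-78.51413152 -42.51051018 107.        ] [-64.26189883 -26.31817468 107.        ] 48.64628580359415
mark [-47.44767818 -45.49067822  78.        ] (true axis y -45, x ~-47)
tip [-64.29770177 -24.14899299 107.        ] tail [-91.37828516 -56.93542624 107.        ]
0.78 822 [-79.97575962 -41.84572994] 53.02977696802385 [ 4.53984132 12.76401198] -23.25672369931245 25.29905902447959 [-82.53575277 -45.24663155] [-80.99870533 -43.20469362]
```

```bash
python3 -m jog '[[6.2,0,0,0,0,0.143],[0,0,0,0,0,0.143],[0,0,0,0,0,0.143],[0,0,0,0,0,0.143],[0,0,0,0,0,0.143],[0,0,30,0,0,0],[0,0,30,0,0,0],[0,0,30,0,0,0],[0,0,25,0,0,0],[0,0,15,0,0,0],[0,0,10,0,0,0],[0,0,0,0,0,0]]' 38
python3 -c "
from h import *
print(W2L(np.load('pose.npy'),bot.get_obs()['tool_pos']))"
```

```text
time: 16.7
tool_pos: [518.6, -101.9, 82.6]
tcp_rot: [-3.14, 0.002, 0.698]
contact_force: [-0.6, -1.2, 0.3]
grip_width: 35.0
finger_force: 0.0
[-82.49536105 -44.49517066  82.60231383]
```

```bash
python3 -m jog '[[0,0,0,0,0,0],[0,0,0,0,0,0],[0,0,0,0,0,0],[0,0,0,0,0,0],[0,0,0,0,0,0],[0,0,0,0,0,0]]' 0
```

```text
time: 17.3
tool_pos: [519.9, -103.2, 84.9]
tcp_rot: [3.138, -0.001, 0.697]
contact_force: [3.6, -3.8, 4.5]
grip_width: 15.1
finger_force: 30.0
```

```bash
python3 -m jog '[[0,0,0,0,0,0],[0,0,0,0,0,0]]'; python3 -c "
from plant import bot
o=bot.get_obs();print(o['moment'],o['contact_force'],o['tool_pos'])"
```

```text
time: 17.5
tool_pos: [519.9, -103.2, 84.9]
tcp_rot: [3.138, -0.001, 0.697]
contact_force: [4.0, -3.8, 3.4]
grip_width: 15.3
finger_force: 30.0
[-0.7232098  -0.44092355 -0.00080938] [ 4.01399493 -3.78780704  3.39466323] [ 519.89044174 -103.20011654   84.9417005 ]
```

```bash
python3 -m jog '[[0,0,0,0,0,0.107],[0,0,0,0,0,0.107],[0,0,0,0,0,0.107],[0,0,0,0,0,0.107],[0,0,0,0,0,0.107],[0,0,0,0,0,0.107],[0,0,0,0,0,0.107],[0,0,0,0,0,0.107],[0,0,0,0,0,0],[0,0,0,0,0,0]]'
python3 -m jog '[[0,0,0,0,0,0],[0,0,0,0,0,0],[0,0,0,0,0,0],[0,0,-12,0,0,0],[0,0,-30,0,0,0],[0,0,-30,0,0,0],[0,0,-30,0,0,0],[0,0,-30,0,0,0],[0,0,0,0,0,0],[0,0,0,0,0,0]]' 38
python3 - <<'E'
from h import *
import cv2
q=np.load('pose.npy');o=bot.get_obs();print(o["time"],W2L(q,o['tool_pos']),o["tcp_rot"])
W=cam("wrist");im=bot.capture("wrist")
p=proj(W,L2W(q,[[-82,-45,107]]))[0];x0,y0=int(p[0]-80),int(p[1]-60);print(p,x0,y0)
x0=max(x0,0);y0=max(y0,0);cv2.imwrite("pics/w6.png",cv2.resize(im[y0:y0+120,x0:x0+160,::-1],None,fx=5,fy=5,interpolation=cv2.INTER_CUBIC))
np.savez("v6.npz",p=o["tool_pos"],r=o["tcp_rot"])
for r in bot.outline_of("dial_grip","wrist")[:1]:
    ys,xs=np.where(r["mask"]);P=np.array([W2L(q,onz(W,(x,y),103)) for x,y in zip(xs,ys)])[:,:2]
    c=P.mean(0);w,v=np.linalg.eigh(np.cov((P-c).T));u=v[:,1]*np.sign(v[0,1])
    print(r["p"],len(xs),c,np.degrees(np.arctan2(u[1],u[0])))
E
```

```text
time: 18.5
tool_pos: [520.3, -104.9, 85.0]
tcp_rot: [3.137, -0.005, -0.159]
contact_force: [3.6, -11.5, 1.1]
grip_width: 15.1
finger_force: 30.0
time: 19.5
tool_pos: [518.7, -102.1, 216.9]
tcp_rot: [3.141, -0.001, -0.159]
contact_force: [-1.0, 1.2, -0.9]
grip_width: 34.7
finger_force: 0.0
19.5 [-82.39617781 -44.69745092 216.88021297] [ 3.14058097e+00 -1.32806374e-03 -1.58907116e-01]
[279.08195872 212.67977167] 199 152
0.65 730 [-77.71264985 -46.01220146] 1.917908013154729
```

View pics/w6.png

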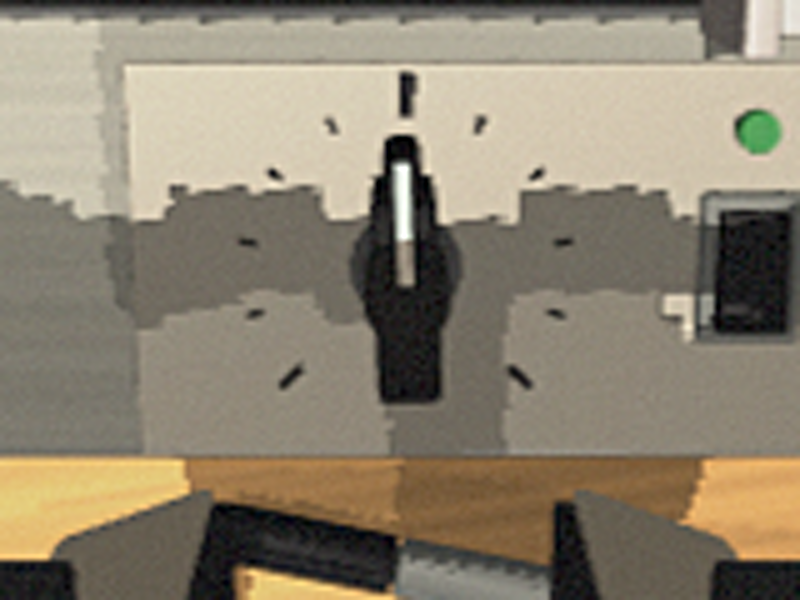

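The pointer line runs from (407,285) to (402,165), with the long mark at (406,95). It is about 2° short, so I'll regrip and trim.

```bash
python3 -m jog '[[0,0,30,0,0,0],[0,0,30,0,0,0],[0,0,30,0,0,0],[0,0,25,0,0,0],[0,0,16,0,0,0],[0,0,0,0,0,0]]' 38
python3 -m jog '[[0,0,0,0,0,0],[0,0,0,0,0,0],[0,0,0,0,0,0],[0,0,0,0,0,0],[0,0,0,0,0,0],[0,0,0,0,0,0],[0,0,0,0,0,0.018],[0,0,0,0,0,0.018],[0,0,0,0,0,0],[0,0,0,0,0,0]]' 0
python3 -m jog '[[0,0,0,0,0,0],[0,0,0,0,0,0],[0,0,0,0,0,0],[0,0,-12,0,0,0],[0,0,-30,0,0,0],[0,0,-30,0,0,0],[0,0,-30,0,0,0],[0,0,-30,0,0,-0.036],[0,0,0,0,0,0],[0,0,0,0,0,0]]' 38
python3 - <<'E'
from h import *
import cv2
q=np.load('pose.npy');o=bot.get_obs();print(o["time"],W2L(q,o['tool_pos']),o["tcp_rot"])
W=cam("wrist");im=bot.capture("wrist")
cv2.imwrite("pics/w7.png",cv2.resize(im[112:272,179:379,::-1],None,fx=3.9,fy=3.7,interpolation=cv2.INTER_CUBIC))
r=bot.outline_of("dial_grip","wrist")[0]
ys,xs=np.where(r["mask"]);P=np.array([W2L(q,onz(W,(x,y),103)) for x,y in zip(xs,ys)])[:,:2]
c=P.mean(0);w,v=np.linalg.eigh(np.cov((P-c).T));u=v[:,1]*np.sign(v[0,1]);print(r["p"],c,np.degrees(np.arctan2(u[1],u[0])))
E
```

```text
time: 20.2
tool_pos: [516.3, -101.6, 81.7]
tcp_rot: [-3.141, 0.007, -0.159]
contact_force: [-0.4, -1.3, 0.5]
grip_width: 35.4
finger_force: 0.0
time: 21.2
tool_pos: [518.9, -104.7, 85.9]
tcp_rot: [3.137, -0.002, -0.195]
contact_force: [-1.4, -9.5, -1.2]
grip_width: 15.4
finger_force: 30.0
time: 22.2
tool_pos: [518.9, -102.2, 218.1]
tcp_rot: [3.14, -0.002, -0.159]
contact_force: [-0.5, -0.3, -0.7]
grip_width: 34.9
finger_force: 0.0
22.2 [-82.18631785 -44.76689303 218.10418411] [ 3.14038415e+00 -2.00295438e-03 -1.59227475e-01]
0.61 [-77.92125992 -46.07799778] 0.5907977467853504
```

View pics/w7.png

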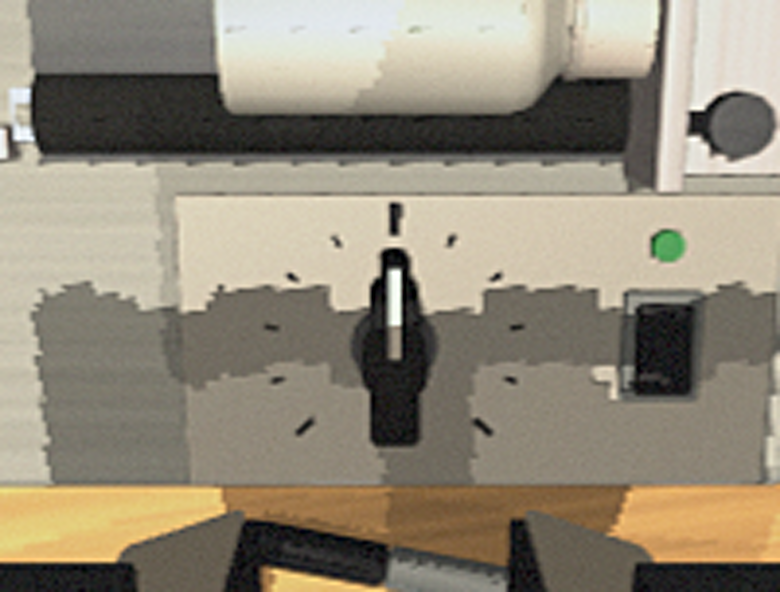

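The pointer line is vertical at column 395, in line with the long mark at (395,218). The cap edge at (657,40) meets the stop face, so I'm handing it in.

```bash
python3 -c "
from plant import bot
print(bot.close_job())"
```

```text
the job is handed in; nothing more can be done
None
```

The job is handed in at about 22 s, with no verdict returned: the bottle lies in the valley with its cap against the stop, the dial pointer is on the long middle mark to within about 1°, and the arm touched nothing else.

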